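Tip the last button tube into its display lane

ROBOT

A 7-joint arm with a two-finger parallel gripper is mounted at the origin on a cart in front of the work surface, level with it; the furniture and walls round the work are solid. World frame = base frame: x ahead of the robot, y to its left, z up, the work surface at z = 0. Lengths are in m, angles in rad, forces in N, time in s.
With the tool pointing down it reaches from about 0.425 to 0.925 m from the base axis. Payload 6.8 kg.
Tool frame: the origin (TCP) lies on the centre line of the jaws, within the pads' length; the fingertips stand 8 mm ahead of it and the grasp point (between the pads) lies 11 mm behind it (bot.tips_ahead is the distance from the TCP to the fingertips, in m); z points along the fingers, y is the line along which they close (so a half turn about z gives the same grasp; the last joint's range is limited). The gripper opens to 85 mm and grips with 20 to 120 N. Pads are 22 mm wide; open, the fingers measure 114 mm over their backs; the gripper's body (76 mm by 85 mm) begins 54 mm behind the grasp point. The pads swing forward as they close: fully open they stand 13 mm farther back than shut.
Start: joints at [-1.295, 0.477, 0.022, 1.555, -0.011, 1.109, -0.083], TCP at [0.253, 0.626, 0.239] pointing down, gripper open.
Joint ranges: [-2.96, 2.96], [-0.34, 2.1], [-1.41, 1.46], [0.24, 2.44], [-1.37, 4.51], [0.17, 1.92], [-2.96, 2.96]. Speed limits (rad/s): [2.39, 2.39, 3.14, 3.14, 3.14, 3.14, 3.14].

INTERFACE

Orientations are given as a unit quaternion [w, x, y, z].
In Python, from station import bot gives the robot as it stands.
- The arm moves only by the tool send_rows, never from a script. Its argument "deltas" is text: rows parted by semicolons, each of 4 numbers parted by spaces: the shift along the tool's x, y, z in m, then the turn about the tool's z in degrees. In form: x y z spin; .... A call has 1 to 5 rows; each row is the pose to reach, as a shift and turn from the pose commanded when the call began, along the tool's axes at that moment; what a row does not reach only later rows make up. A row lasts 1/10 s, in which the tool goes at most 50 mm and 8.59 degrees, less where a joint would pass 70% of its speed; a pose out of reach is approached as far as the arm can. A call with a gripper value outside its range is refused whole. "claw" is the opening, from 0 (shut) to 1 (fully open), set as the call begins (left out, the last holds). The fingers move at their own pace and stop on an object; "force" is the grip in N (left out, the last holds). Time passes only in rows, so rows that repeat a pose let the fingers close. It gives the time, the measured TCP pose, the force, the opening and the grip force at its end, in the units of the state.
- bot.get_obs(): the state, without advancing time (a new reading comes with each control period).
- bot.read_camera(name): name is "scene" or "top" or "wrist"; returns a dict with "img" (480x640x3 uint8, red, green, blue), "depth" (480x640 float32, m along the optical axis (not along the pixel's ray), 0 where there is no reading), "fx", "fy", "cx", "cy" (pixels), "dist_coeffs" ([k1, k2, p1, p2, k3] as OpenCV has them; the pictures are not rectified), "camera_from_world" (4x4, takes a point from world to camera coordinates). Camera axes: x right, y up, looking along -z (the intrinsics and any distortion apply to the point x, -y, -z); pixel columns grow to the right and rows downward; lengths in m; the calibration is good to about 2 mm. A picture is of the moment at which its call begins.
- bot.hand_in(): hands the job in; it is judged then, once.
Trained networks look in a picture, given as the dict that the camera call returned (one of the last four; its "shot" number tells which), for a name from the list of things; names that differ only in an ending like _2 or _b are one class to them, and where a whole thing is asked for, a point or a joint stands for the part that bears it (a point fixed in the world has none). Each returns a list of dicts, best first, with "confidence" (0 to 1); they miss things now and then, are a little off and sometimes report something else, mostly with a low value. They report only what shows in the picture. A call takes as long as a camera call.
- bot.masks_of(picture, query): "mask" (480x640 bool, what is visible of it).
- bot.landmark_of(picture, query): "xyz" ([x, y, z] in m, in world coordinates, good to about 4 mm: a listed point, or the origin of a listed thing).
The state is a dict: "t": time; "q": joint angles; "joint_vel": joint speeds; "joint_torque": joint torques, N m; "eef_pos": TCP position; "tool_rot": TCP orientation; "contact_force": force on the tool from outside, world axes, zero at the start; "torque": the same for the moment, N m; "gripper_width": opening from 0.0 (shut) to 1.0 (fully open); "grasp_force": force on a finger pad.
Only numpy, scipy, OpenCV 4.12 (cv2) and the standard library are available. Lean on these libraries where they do the work, as an engineer would, in place of code of your own. Each camera call takes 0.05 s, during which the arm holds its last target. There are 200 camera calls.

TASK

One tube of red buttons still stands on its end in the middle lane of the display rack. Push it over so that it lies in its lane with its cap towards the rack's end stop, then push it along the lane until its cap is fully home against the stop, like the two tubes beside it. Only push it, never lift it, and leave everything else as it is.

Things in the scene. Friction and masses are not known exactly. Their poses are not given: they have to be found in the camera images.
- rack: dark wooden display rack fixed to the table: board 262 mm long (x), 144 wide, 10 thick, with three lanes along x, 44 mm apart. Origin on the table under the middle lane's standing place; the board reaches from x = -40 to +222 mm. x points along the lanes to the end stop, y left across them (green tube at +44 mm, yellow at -44), z up. Half-round bars 10 mm high flank the lanes from x = +20 mm on
- rack_stand (a point): point on top of the rack's board (10 mm above the table) where the middle lane's standing place is, directly above the rack's origin; same axes as the rack. The red tube starts within 10 mm of it along the lane and 4 mm across
- rack_stop (a point): point on the near face of the end stop, mid-lane in the middle lane: 210 mm along x from the rack's origin, 22.5 mm above the table; same axes as the rack. A tube that is home has its cap's face here. The stop is a strip 36 mm above the table, with a 16 mm slot in each lane for the button on the cap
- red_tube: clear plastic tube of red buttons with a clear cap and a red sample button on it, loose, 35 g (varies): 140 mm from foot to cap face, body 24 mm in diameter, cap 27 mm. Its y axis runs along the tube from cap to foot: straight down while the tube stands, level when it lies. The origin is at the tube's side, 12.5 mm off its axis, 72 mm from the foot
- red_tube_foot (a point): centre of the tube's flat foot, on its axis; 10 mm above the table while it stands on the rack, about 22 mm when it lies in the lane
- red_tube_center (a point): middle of the tube on its axis, 70 mm from the foot
- red_tube_cap (a point): centre of the cap's end face, on the axis, 140 mm from the foot; about 150 mm above the table while the tube stands
- green_tube: same kind of tube with green buttons, loose, lying home in the left lane of the rack; not to be moved. Origin at its underside, at the middle
- yellow_tube: same kind of tube with yellow buttons, loose, lying home in the right lane of the rack; not to be moved. Origin at its underside, at the middle
- black_marker: black felt marker lying on the table, 132 mm long, 14 mm thick; bystander, not to be moved. Origin at its underside, at the middle
- stamp: wooden stamp with a black knob, 28 x 44 x 55 mm, standing on the table; bystander, not to be moved. Origin under its centre
- glue: orange and blue glue stick standing on the table, 24 mm in diameter, 86 mm tall; bystander, not to be moved. Origin under its centre
- snap_press: green hand press with a red-gripped lever, fixed, 426 mm tall: base 215 x 123 mm (x from -87 to +128 mm, y within 62 mm of the origin), column and ram above y within 20 mm, lever rising at the -y side to a grip at x -127 to -68, y -51 to -25, z 334 to 425 mm. Origin on the table under its middle, axes as the table's. It stands left of the rack: keep the arm clear of it

How it is judged:
By the outcome, as a careful person would: the job done as asked, in the order asked, and still so for the second after the job is handed in, with the robot touching nothing.
It also fails if it takes over 48 s, if anything falls off the work surface, if the arm or the gripper's body presses on something with over 40 N, if the wrist force passes 120 N, or if a joint passes its speed limit or range.

## Working session

There is one attempt and no reset: what is moved stays moved. The work goes in short steps, Python scripts to look and compute and a tool call to move; the robot and the scene stay as the last step left them, time stands still between calls to the robot, and variables do not carry over. Pictures are saved under pics/ and viewed, at most 10 in all, crops included, and the job is handed in when it is done.

Besides the shell and the picture viewer there is one more tool, called by a JSON object that holds its "op" and its "data", one argument or row to a line. send_rows: Moves the arm, as the interface text tells. Its arguments: {"type":"object","properties":{"deltas":{"type":"string"},"claw":{"type":"number"},"force":{"type":"number"}},"required":["deltas"]}

```bash
mkdir -p pics; cat > h.py <<'E'
import numpy as np, cv2
from station import bot
def save(p,n): cv2.imwrite('pics/'+n+'.png',p['img'][:,:,::-1])
E
python3 - <<'E'
from h import *
o=bot.get_obs(); print(o['t'],o['eef_pos'],o['tool_rot'],o['gripper_width'])
ims=[]
for c in ['scene','top']:
    p=bot.read_camera(c); ims.append(p['img']); print(c)
    for n in ['rack','rack_stand','rack_stop','red_tube_foot','red_tube_center','red_tube_cap','green_tube','yellow_tube','black_marker','stamp','glue','snap_press']:
        r=bot.landmark_of(p,n); print(n,[(np.round(d['xyz'],3).tolist(),round(d['confidence'],2)) for d in r[:2]])
im=np.vstack(ims); cv2.imwrite('pics/a.png',cv2.resize(im,(400*1,600))[:,:,::-1])
cv2.imwrite('pics/s.png',ims[0][:,:,::-1]);cv2.imwrite('pics/t.png',ims[1][:,:,::-1])
print(bot.get_obs()['t'])
E
```

```text
0.0 [0.25253598 0.62531974 0.23831132] [-1.17883630e-04  1.90713981e-01  9.81645186e-01 -9.44970877e-04] 1.0021948526121014
scene
rack [([0.691, -0.318, 0.022], 0.68), ([0.486, -0.292, -0.002], 0.66)]
rack_stand [([0.483, -0.291, 0.01], 0.9)]
rack_stop [([0.692, -0.319, 0.023], 0.93), ([0.625, -0.35, 0.01], 0.55)]
red_tube_foot [([0.48, -0.294, 0.011], 0.8)]
red_tube_center [([0.485, -0.295, 0.08], 0.83)]
red_tube_cap [([0.483, -0.291, 0.153], 0.9)]
green_tube [([0.632, -0.267, 0.009], 0.75)]
yellow_tube [([0.476, -0.296, 0.005], 0.72), ([0.625, -0.353, 0.01], 0.63)]
black_marker [([0.407, -0.04, 0.001], 0.59), ([0.482, -0.29, 0.148], 0.24)]
stamp [([0.496, -0.021, 0.004], 0.96), ([0.403, -0.038, -0.0], 0.43)]
glue [([0.609, 0.091, 0.004], 0.88)]
snap_press [([0.486, -0.289, 0.009], 0.37)]
top
rack [([0.49, -0.29, -0.002], 0.62)]
rack_stand [([0.486, -0.289, 0.011], 0.58)]
rack_stop [([0.7, -0.32, 0.023], 0.73)]
red_tube_foot [([0.478, -0.296, 0.012], 0.63), ([0.621, -0.353, 0.01], 0.51)]
red_tube_center [([0.479, -0.298, 0.011], 0.33)]
red_tube_cap [([0.481, -0.294, 0.151], 0.53)]
green_tube [([0.63, -0.271, 0.009], 0.56)]
yellow_tube [([0.622, -0.354, 0.011], 0.88)]
black_marker [([0.404, -0.032, -0.0], 0.91)]
stamp [([0.5, -0.021, 0.0], 0.76)]
glue [([0.609, 0.09, -0.002], 0.56)]
snap_press []
1.3
```

View pics/s.png

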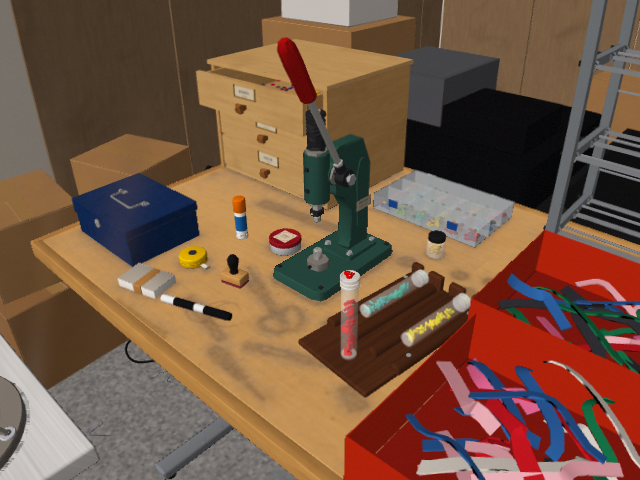

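View pics/t.png

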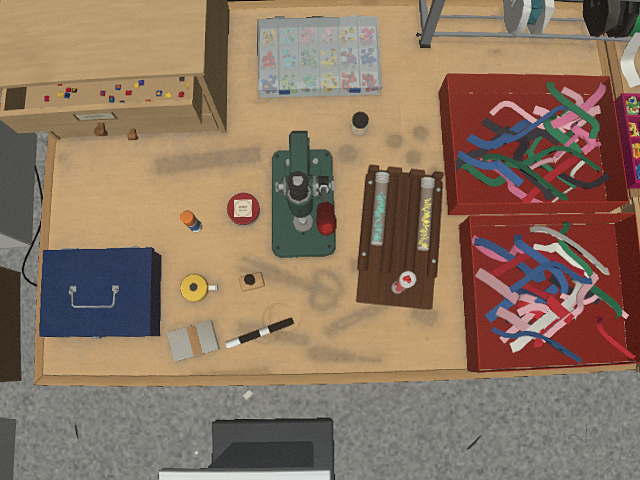

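The scene view shows the red tube standing at about (349,315), with the press left of it and its lever grip up at (297,70). In the top view the tube is at (404,282), the lanes run nearly straight up the picture, and the lever grip is at (326,218). Next I'll measure the press for clearance and take several landmark views.

```bash
cat >> h.py <<'E'
def pts(p,m):
    v,u=np.nonzero(m&(p['depth']>0)); z=p['depth'][v,u]
    K=np.array([[p['fx'],0,p['cx']],[0,p['fy'],p['cy']],[0,0,1.]])
    n=cv2.undistortPoints(np.c_[u,v].astype(float)[:,None],K,np.array(p['dist_coeffs']))[:,0]
    c=np.c_[n[:,0]*z,-n[:,1]*z,-z,np.ones(len(z))]
    return (np.linalg.inv(p['camera_from_world'])@c.T).T[:,:3],u,v
E
python3 - <<'E'
from h import *
o=bot.get_obs();print(np.round(o['q'],2))
for c in ['top','scene']:
    p=bot.read_camera(c); P,u,v=pts(p,np.ones((480,640),bool))
    hh=lambda a:np.round(np.percentile(a,[1,50,99],axis=0),3).tolist()
    s=(P[:,2]>.3)&(P[:,2]<.45)&(P[:,0]>.35)&(P[:,0]<.75)&(P[:,1]<0)&(P[:,1]>-.3); print(c,'grip',s.sum(),s.any() and hh(P[s]))
    s=(P[:,2]>.03)&(P[:,0]>.35)&(P[:,0]<.8)&(P[:,1]<-.38)&(P[:,1]>-.6); print('box',hh(P[s]))
    s=(P[:,2]>.05)&(P[:,2]<.17)&(abs(P[:,0]-.482)<.03)&(abs(P[:,1]+.292)<.03);print('tube',hh(P[s]))
    for z0,z1 in((.05,.12),(.12,.17)):
        t=s&(P[:,2]>z0)&(P[:,2]<z1); print(P[t].mean(0).round(4))
E
```

```text
[-1.3   0.48  0.02  1.56 -0.01  1.11 -0.08]
top grip 797 [[0.504, -0.171, 0.3], [0.534, -0.156, 0.397], [0.617, -0.112, 0.427]]
box [[0.362, -0.598, 0.031], [0.566, -0.518, 0.068], [0.794, -0.402, 0.098]]
tube [[0.468, -0.308, 0.052], [0.478, -0.291, 0.149], [0.493, -0.282, 0.156]]
[ 0.4749 -0.2879  0.0846]
[ 0.4797 -0.2942  0.149 ]
scene grip 1474 [[0.502, -0.172, 0.302], [0.524, -0.166, 0.379], [0.571, -0.151, 0.424]]
box [[0.359, -0.598, 0.031], [0.546, -0.518, 0.07], [0.788, -0.402, 0.095]]
tube [[0.466, -0.307, 0.051], [0.472, -0.3, 0.111], [0.49, -0.284, 0.152]]
[ 0.4729 -0.2999  0.0862]
[ 0.4748 -0.2981  0.1403]
```

{"op": "send_rows", "data": {
  "deltas": "-0.034 -0.032 0 0; -0.067 -0.065 0 0; -0.1 -0.097 0 0; -0.134 -0.129 0 0; -0.168 -0.162 0 0",
  "claw": 0.15
}}

```text
t: 1.9
eef_pos: [0.3485, 0.4112, 0.2395]
tool_rot: [0.0, 0.191, 0.982, 0.0]
contact_force: [1.0, 0.7, -0.2]
gripper_width: 0.158
grasp_force: 0.0
```

{"op": "send_rows", "data": {
  "deltas": "-0.034 -0.032 0 0; -0.067 -0.065 0 0; -0.1 -0.097 0 0; -0.134 -0.129 0 0; -0.168 -0.162 0 0"
}}

```text
t: 2.4
eef_pos: [0.4436, 0.198, 0.2397]
tool_rot: [0.0, 0.191, 0.982, 0.0]
contact_force: [0.7, 0.1, -0.9]
gripper_width: 0.148
grasp_force: 0.0
```

```bash
cat >> h.py <<'E'
from scipy.spatial.transform import Rotation as R
def plan(tgt,yaw=None):
    o=bot.get_obs(); q=o['tool_rot']; M=R.from_quat(np.r_[q[1:],q[0]]).as_matrix()
    print('t',o['t'],'pos',o['eef_pos'].round(4),'q',o['q'].round(2)); print('delta',(M.T@(np.array(tgt)-o['eef_pos'])).round(4))
    print('tool y dir deg',np.degrees(np.arctan2(M[1,1],M[0,1])).round(2))
E
python3 -c "
from h import *
plan([.40,-.1,.24])"
```

```text
t 2.4 pos [0.4436 0.198  0.2397] q [-0.74  0.16  0.22  2.01 -0.04  0.98  0.68]
delta [-0.0711 -0.2927 -0.0006]
tool y dir deg 68.02
```

{"op": "send_rows", "data": {
  "deltas": "-0.012 -0.049 0 0; -0.024 -0.097 0 0; -0.036 -0.146 0 0; -0.048 -0.195 0 0; -0.06 -0.244 0 0"
}}

```text
t: 2.9
eef_pos: [0.4069, -0.0496, 0.2397]
tool_rot: [0.001, 0.191, 0.982, 0.0]
contact_force: [1.0, -0.4, 0.5]
gripper_width: 0.147
grasp_force: 0.0
```

```bash
python3 -c "
from h import *
plan([.40,-.16,.22]);plan([.40,-.28,.18])
p=bot.read_camera('scene');save(p,'b')"
```

```text
t 2.9 pos [ 0.4069 -0.0496  0.2397] q [-0.45  0.01  0.43  2.17 -0.01  0.96  1.17]
delta [-0.0349 -0.105   0.0196]
tool y dir deg 68.02
t 2.9 pos [ 0.4069 -0.0496  0.2397] q [-0.45  0.01  0.43  2.17 -0.01  0.96  1.17]
delta [-0.0798 -0.2163  0.0595]
tool y dir deg 68.02
```

View pics/b.png

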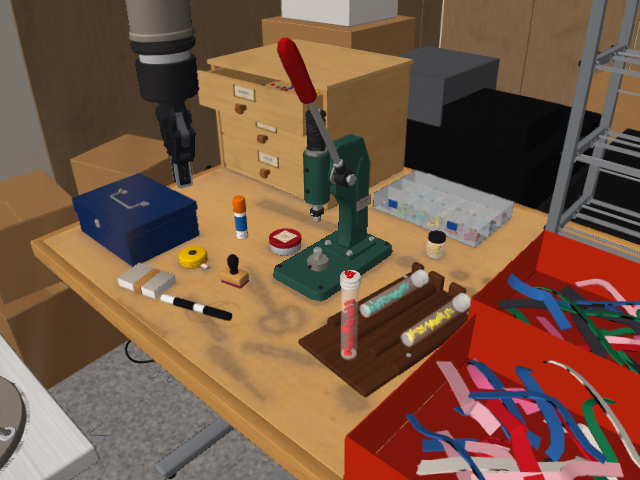

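The scene view shows the gripper at (180,150), clear of the press lever at (297,70). I'll keep to small x while passing it.

{"op": "send_rows", "data": {
  "deltas": "-0.012 -0.035 0.005 -3; -0.023 -0.07 0.01 -6; -0.035 -0.105 0.02 -9; -0.05 -0.143 0.025 -12; -0.065 -0.18 0.03 -14"
}}

```text
t: 3.45
eef_pos: [0.4002, -0.2404, 0.2094]
tool_rot: [0.0, 0.068, 0.998, 0.0]
contact_force: [-0.3, 0.2, -0.2]
gripper_width: 0.148
grasp_force: 0.0
```

```bash
python3 - <<'E'
from h import *
plan([.42,-.287,.18])
for c in ['top','scene','wrist']:
    p=bot.read_camera(c);
    for n in ['rack_stand','rack_stop','red_tube_foot','red_tube_cap']:
        r=bot.landmark_of(p,n); print(c,n,[(np.round(d['xyz'],3).tolist(),round(d['confidence'],2)) for d in r[:1]])
save(p,'c')
E
```

```text
t 3.45 pos [ 0.4002 -0.2404  0.2094] q [-0.14  0.18  0.62  2.1  -0.14  0.9   1.99]
delta [-0.0259 -0.0435  0.0294]
tool y dir deg 82.15
top rack_stand []
top rack_stop [([0.699, -0.321, 0.021], 0.79)]
top red_tube_foot []
top red_tube_cap []
scene rack_stand [([0.481, -0.291, 0.079], 0.73)]
scene rack_stop [([0.692, -0.318, 0.022], 0.81)]
scene red_tube_foot []
scene red_tube_cap [([0.486, -0.292, 0.15], 0.73)]
wrist rack_stand [([0.486, -0.289, 0.011], 0.59)]
wrist rack_stop []
wrist red_tube_foot [([0.48, -0.294, 0.01], 0.87)]
wrist red_tube_cap []
```

View pics/c.png

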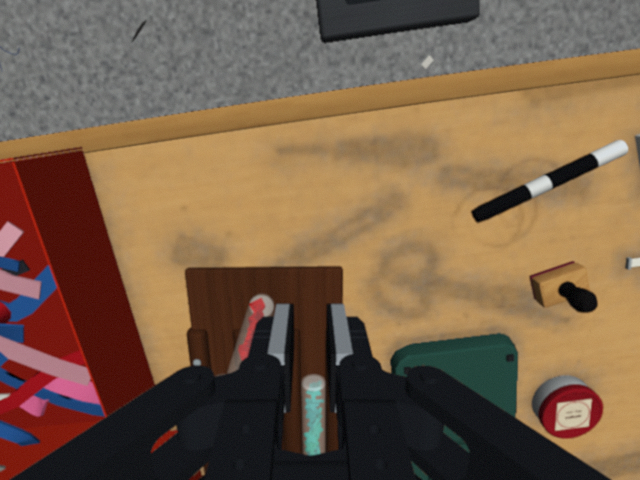

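The wrist view shows the rack board's front edge level from (188,268) to (341,267), so the tool yaw matches the lanes. The red tube's cap is at (260,305) and the box is on the left. I'll go behind the tube now.

{"op": "send_rows", "data": {
  "deltas": "-0.009 -0.01 0.023 0; -0.018 -0.02 0.046 0; -0.027 -0.03 0.07 0; -0.036 -0.04 0.0914 0; -0.036 -0.04 0.0914 0"
}}

```text
t: 4.7
eef_pos: [0.4296, -0.2839, 0.1157]
tool_rot: [-0.002, 0.07, 0.998, 0.0]
contact_force: [-0.7, -0.4, 0.5]
gripper_width: 0.148
grasp_force: 0.0
```

```bash
python3 - <<'E'
from h import *
plan([.4306,-.2854,.118])
print(bot.get_obs()['contact_force'])
p=bot.read_camera('wrist');save(p,'d')
for n in ['rack_stand','red_tube_foot','red_tube_cap']:
        r=bot.landmark_of(p,n); print(n,[(np.round(d['xyz'],3).tolist(),round(d['confidence'],2)) for d in r[:1]])
E
```

```text
t 4.7 pos [ 0.4296 -0.2839  0.1157] q [ 0.02  0.43  0.55  2.07 -0.33  0.73  2.21]
delta [-0.0012 -0.0013 -0.0023]
tool y dir deg 81.97
[-0.74518475 -0.39106366  0.49186832]
rack_stand [([0.486, -0.29, 0.01], 0.57)]
red_tube_foot [([0.481, -0.296, 0.008], 0.86)]
red_tube_cap [([0.49, -0.292, 0.009], 0.3)]
```

View pics/d.png

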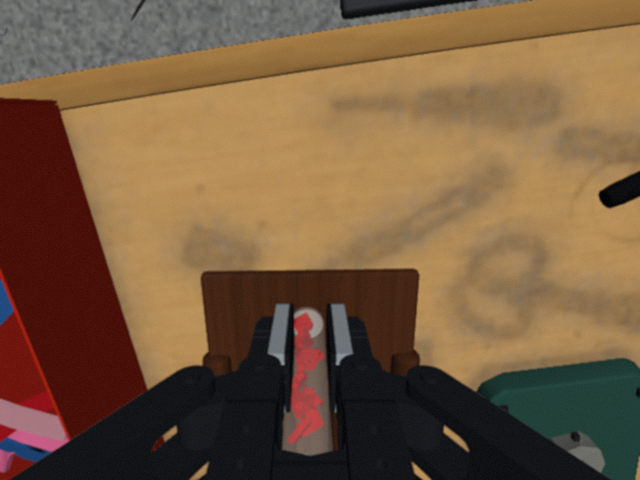

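The wrist view shows the tube centred between the fingertips, its foot at about (310,322) and the jaw midline at about (311,320). I'll push forward now, slowly near contact.

{"op": "send_rows", "data": {
  "deltas": "-0.01 -0.001 0 0; -0.018 -0.001 0 0; -0.023 -0.001 0 0; -0.027 -0.001 0 0; -0.031 -0.001 0 0"
}}

```text
t: 5.4
eef_pos: [0.4613, -0.2888, 0.1179]
tool_rot: [-0.0, 0.07, 0.998, 0.0]
contact_force: [0.1, -0.5, -0.5]
gripper_width: 0.151
grasp_force: 0.0
```

{"op": "send_rows", "data": {
  "deltas": "-0.004 0 0 0; -0.008 0 0 0; -0.012 0 0 0; -0.012 0 0 0"
}}

```text
t: 5.8
eef_pos: [0.4735, -0.2906, 0.1179]
tool_rot: [0.0, 0.069, 0.998, -0.0]
contact_force: [-0.1, -0.3, 0.3]
gripper_width: 0.146
grasp_force: 0.0
```

```bash
python3 - <<'E'
from h import *
plan([.4306,-.2854,.118])
p=bot.read_camera('scene');cv2.imwrite('pics/e.png',p['img'][200:440,250:500][:,:,::-1].repeat(2,0).repeat(2,1))
E
```

```text
t 5.8 pos [ 0.4735 -0.2906  0.1179] q [ 0.02  0.48  0.54  1.98 -0.35  0.77  2.19]
delta [ 0.0432 -0.0008 -0.0001]
tool y dir deg 82.03
```

View pics/e.png

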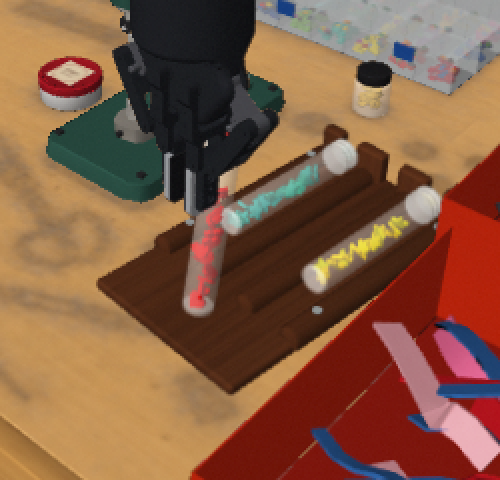

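The crop shows the tube tilting towards the stop, with its foot at crop pixel (198,302). The fingertips are behind it at about (190,205). I'll keep pushing.

{"op": "send_rows", "data": {
  "deltas": "-0.004 0 0 0; -0.008 0 0 0; -0.012 0 0 0; -0.016 0 0 0; -0.016 0 0 0"
}}

```text
t: 6.35
eef_pos: [0.4895, -0.2928, 0.1179]
tool_rot: [0.0, 0.069, 0.998, -0.0]
contact_force: [-1.6, -0.7, -0.2]
gripper_width: 0.152
grasp_force: 0.0
```

```bash
python3 - <<'E'
from h import *
plan([.4306,-.2854,.118])
p=bot.read_camera('scene');cv2.imwrite('pics/f.png',p['img'][200:440,250:500][:,:,::-1].repeat(2,0).repeat(2,1))
for n in ['red_tube_center','red_tube_foot','red_tube_cap']:
        r=bot.landmark_of(p,n); print(n,[(np.round(d['xyz'],3).tolist(),round(d['confidence'],2)) for d in r[:1]])
E
```

```text
t 6.35 pos [ 0.4895 -0.2928  0.1179] q [ 0.02  0.5   0.53  1.94 -0.35  0.79  2.19]
delta [ 0.0593 -0.0009 -0.0001]
tool y dir deg 82.04
red_tube_center [([0.568, -0.301, 0.021], 0.57)]
red_tube_foot [([0.494, -0.292, 0.02], 0.96)]
red_tube_cap [([0.639, -0.305, 0.024], 0.84)]
```

View pics/f.png

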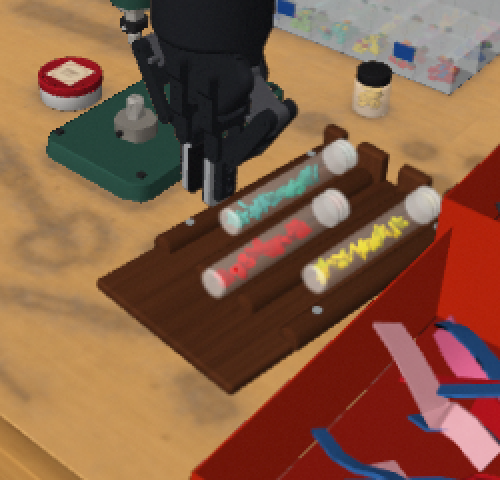

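The crop shows the red tube lying in the middle lane, cap towards the stop: foot at crop (215,283), cap at (335,208). I'll back off, shut the fingers and lower behind the foot.

{"op": "send_rows", "data": {
  "deltas": "0.012 0.001 0 0; 0.024 0.002 0 0; 0.035 0.002 0 0; 0.036 0.002 0.03 0; 0.036 0.002 0.05 0",
  "claw": 0
}}

```text
t: 7.05
eef_pos: [0.4518, -0.2854, 0.0674]
tool_rot: [0.0, 0.07, 0.998, 0.0]
contact_force: [-0.4, 0.4, -0.2]
gripper_width: -0.003
grasp_force: 0.0
```

{"op": "send_rows", "data": {
  "deltas": "0 0 0.015 0; 0 0 0.028 0; 0 0 0.036 0; 0 0 0.036 0"
}}

```text
t: 7.45
eef_pos: [0.4528, -0.2856, 0.0311]
tool_rot: [-0.001, 0.07, 0.998, 0.0]
contact_force: [0.2, 0.0, -0.2]
gripper_width: -0.003
grasp_force: 0.0
```

```bash
python3 - <<'E'
from h import *
plan([.545,-.2985,.032])
o=bot.get_obs();print(o['contact_force'],o['gripper_width'])
for c in ['scene','wrist']:
  p=bot.read_camera(c)
  for n in ['red_tube_foot','red_tube_cap','rack_stop']:
        r=bot.landmark_of(p,n); print(c,n,[(np.round(d['xyz'],3).tolist(),round(d['confidence'],2)) for d in r[:1]])
E
```

```text
t 7.45 pos [ 0.4528 -0.2856  0.0311] q [ 0.1   0.59  0.44  2.06 -0.45  0.58  2.29]
delta [-0.0931  0.0001 -0.001 ]
tool y dir deg 82.0
[ 0.17930575  0.02005976 -0.21295017] -0.0034820055105736474
scene red_tube_foot [([0.498, -0.291, 0.021], 0.97)]
scene red_tube_cap [([0.61, 0.091, 0.005], 0.75)]
scene rack_stop [([0.691, -0.317, 0.025], 0.97)]
wrist red_tube_foot [([0.499, -0.292, 0.023], 0.83)]
wrist red_tube_cap []
wrist rack_stop []
```

{"op": "send_rows", "data": {
  "deltas": "-0.013 0 0 0; -0.025 0 -0.001 0; -0.031 0 -0.001 0; -0.036 0 -0.001 0; -0.041 0 -0.001 0"
}}

```text
t: 8.35
eef_pos: [0.4942, -0.2914, 0.0327]
tool_rot: [-0.0, 0.07, 0.998, 0.0]
contact_force: [-0.2, 0.7, -0.1]
gripper_width: -0.003
grasp_force: 0.2
```

{"op": "send_rows", "data": {
  "deltas": "-0.006 0 0 0; -0.012 0 0 0; -0.018 0 0 0; -0.024 0 0 0; -0.03 0 0 0"
}}

```text
t: 8.85
eef_pos: [0.5241, -0.2957, 0.0329]
tool_rot: [-0.0, 0.07, 0.998, 0.0]
contact_force: [0.2, 0.8, -0.4]
gripper_width: -0.0
grasp_force: 0.1
```

```bash
python3 - <<'E'
from h import *
plan([.545,-.2985,.032])
print(bot.get_obs()['contact_force'])
p=bot.read_camera('scene');cv2.imwrite('pics/g.png',p['img'][200:440,250:500][:,:,::-1].repeat(2,0).repeat(2,1))
for n in ['red_tube_center','red_tube_foot','red_tube_cap']:
        r=bot.landmark_of(p,n); print(n,[(np.round(d['xyz'],3).tolist(),round(d['confidence'],2)) for d in r[:1]])
E
```

```text
t 8.85 pos [ 0.5241 -0.2957  0.0329] q [ 0.08  0.67  0.45  1.9  -0.45  0.67  2.23]
delta [-0.0211  0.0001  0.0009]
tool y dir deg 82.01
[ 0.17105923  0.77276926 -0.38479023]
red_tube_center [([0.607, -0.304, 0.021], 0.94)]
red_tube_foot [([0.531, -0.295, 0.021], 0.79)]
red_tube_cap [([0.673, -0.313, 0.022], 0.88)]
```

View pics/g.png

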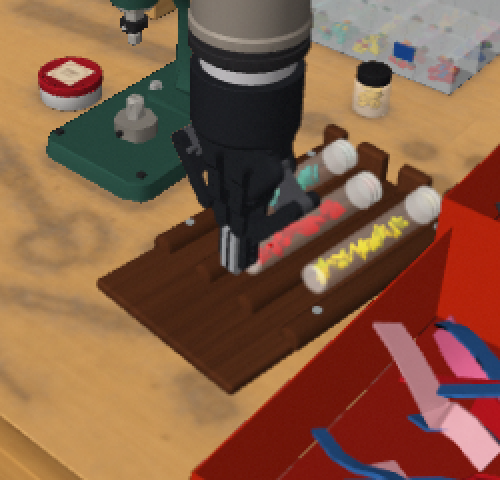

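The crop shows the tube sliding along its lane, its cap at crop (363,190) against the yellow tube's at (423,205), with some travel left. I'll go slowly and watch the force.

{"op": "send_rows", "data": {
  "deltas": "-0.004 0 0 0; -0.008 0 0 0; -0.011 0 0 0; -0.014 0 0 0; -0.016 0 0 0"
}}

```text
t: 9.55
eef_pos: [0.5398, -0.2979, 0.0329]
tool_rot: [0.0, 0.07, 0.998, -0.0]
contact_force: [-0.1, -0.0, 0.4]
gripper_width: -0.001
grasp_force: 0.2
```

{"op": "send_rows", "data": {
  "deltas": "-0.001 0 0 0; -0.002 0 0 0; -0.003 0 0 0"
}}

```text
t: 9.85
eef_pos: [0.5424, -0.2983, 0.0329]
tool_rot: [-0.0, 0.07, 0.998, 0.0]
contact_force: [-1.0, 0.2, 0.5]
gripper_width: -0.003
grasp_force: 0.2
```

{"op": "send_rows", "data": {
  "deltas": "-0.001 0 0 0; -0.002 0 0 0; -0.002 0 0 0"
}}

```text
t: 10.15
eef_pos: [0.5446, -0.2986, 0.0329]
tool_rot: [0.0, 0.07, 0.998, -0.0]
contact_force: [0.5, 0.1, -0.2]
gripper_width: -0.001
grasp_force: 0.0
```

{"op": "send_rows", "data": {
  "deltas": "-0.001 0 0 0; -0.002 0 0 0; -0.002 0 0 0"
}}

```text
t: 10.45
eef_pos: [0.5457, -0.2988, 0.0328]
tool_rot: [-0.001, 0.07, 0.998, 0.0]
contact_force: [-2.1, 0.2, 1.6]
gripper_width: -0.001
grasp_force: 1.4
```

{"op": "send_rows", "data": {
  "deltas": "-0.001 0 0 0; -0.001 0 0 0; -0.001 0 0 0"
}}

```text
t: 10.75
eef_pos: [0.5458, -0.2989, 0.0327]
tool_rot: [-0.001, 0.07, 0.998, 0.0]
contact_force: [-5.6, 0.8, 4.1]
gripper_width: -0.001
grasp_force: 2.8
```

{"op": "send_rows", "data": {
  "deltas": "-0.001 0 0 0; -0.001 0 0 0"
}}

```text
t: 10.95
eef_pos: [0.5459, -0.299, 0.0326]
tool_rot: [-0.002, 0.07, 0.998, 0.001]
contact_force: [-8.0, 0.8, 5.5]
gripper_width: -0.002
grasp_force: 4.0
```

The tube has stopped against something firm. I'll retreat level, rise, and check it against the neighbouring tubes.

{"op": "send_rows", "data": {
  "deltas": "0.003 0 0 0; 0.01 0 0 0; 0.025 0 0 0; 0.045 0 0 0; 0.075 0 -0.02 0"
}}

```text
t: 11.45
eef_pos: [0.4737, -0.2877, 0.0515]
tool_rot: [-0.001, 0.069, 0.998, 0.0]
contact_force: [-0.2, 0.5, 1.3]
gripper_width: 0.002
grasp_force: 0.0
```

{"op": "send_rows", "data": {
  "deltas": "0.035 0 -0.03 0; 0.05 0.03 -0.06 0; 0.05 0.05 -0.1 0; 0.05 0.06 -0.12 0; 0.05 0.06 -0.12 0"
}}

```text
t: 11.95
eef_pos: [0.4353, -0.2214, 0.1756]
tool_rot: [0.003, 0.068, 0.998, 0.0]
contact_force: [0.5, -0.0, 0.3]
gripper_width: 0.001
grasp_force: 0.0
```

```bash
python3 - <<'E'
from h import *
plan([.40,-.2,.2]); ims=[]
for c in ['top','scene']:
  p=bot.read_camera(c)
  for n in ['red_tube_foot','red_tube_center','red_tube_cap','rack_stop','green_tube','yellow_tube']:
        r=bot.landmark_of(p,n); print(c,n,[(np.round(d['xyz'],3).tolist(),round(d['confidence'],2)) for d in r[:1]])
  s=p['img'][150:320,340:460] if c=='top' else p['img'][250:370,300:480]
  ims.append(cv2.resize(s,None,fx=500/s.shape[0] if c=='top' else 2.2,fy=500/s.shape[0] if c=='top' else 2.2,interpolation=3))
h=500; b=np.zeros((h,ims[0].shape[1]+ims[1].shape[1],3),np.uint8)
b[:,:ims[0].shape[1]]=ims[0]; b[:ims[1].shape[0],ims[0].shape[1]:]=ims[1]
cv2.imwrite('pics/h.png',b[:,:,::-1]);print(b.shape)
E
```

```text
t 11.95 pos [ 0.4353 -0.2214  0.1756] q [-0.18  0.28  0.62  2.09 -0.23  0.83  2.01]
delta [ 0.0377  0.0164 -0.0246]
tool y dir deg 82.17
top red_tube_foot [([0.556, -0.304, 0.024], 0.88)]
top red_tube_center [([0.627, -0.308, 0.024], 0.75)]
top red_tube_cap [([0.695, -0.317, 0.023], 0.9)]
top rack_stop [([0.696, -0.322, 0.019], 0.94)]
top green_tube [([0.628, -0.269, 0.011], 0.88)]
top yellow_tube [([0.622, -0.356, 0.01], 0.95)]
scene red_tube_foot [([0.551, -0.299, 0.021], 0.56)]
scene red_tube_center []
scene red_tube_cap [([0.696, -0.316, 0.025], 0.69)]
scene rack_stop [([0.693, -0.319, 0.021], 0.66)]
scene green_tube [([0.497, -0.018, 0.004], 0.63)]
scene yellow_tube [([0.624, -0.353, 0.01], 0.77)]
(500, 749, 3)
```

View pics/h.png

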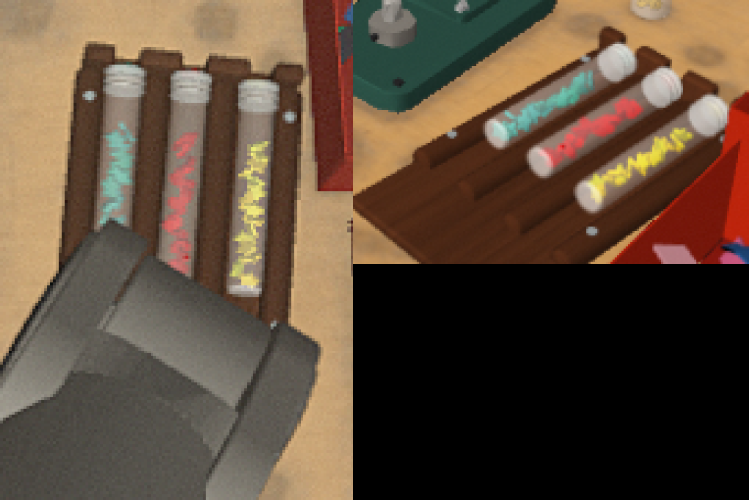

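The red tube lies level in its lane, in line with its neighbours. In the top view the caps are at (125,65), (190,70) and (258,80). In the scene view the feet are at (495,134), (540,162) and (588,195). I'll hand in.

```bash
python3 -c "
from h import *
print(bot.hand_in())"
```

```text
the job is handed in; nothing more can be done
None
```

I pushed the red tube over and along the middle lane until it stopped firmly with its cap at the end stop, level with the green and yellow tubes; the job is handed in, at about 12 s of the 48 s allowed.

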